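# Check a centrifuge lid's strut: unlatch, lift past balance, hold just below

### The job

Help check the new gas strut of the benchtop centrifuge: slide the latch on its front console all the way to the left-hand (open) end of its track, then lift the lid by the bar handle past its balance point, to about 60 degrees open, without letting the strut throw it up against its stop. Ease it back down and finish holding it by the handle just below the balance point (which lies at about 52 degrees; stay within ten degrees below it): your program ends while still holding the lid there, so do not let go. Leave the small things round the centrifuge where they stand.

Things in the scene. Friction and masses are not known exactly. Their poses are not given: they have to be found in the camera images.
- centrifuge: White and grey benchtop centrifuge, 285 deep x 230 wide x 122 mm high to the hinge line, fixed to the table. Origin under its centre on the table; x to its back, y to its left, z up; it stands at a yaw within 0.25 rad. Front console (its -x end): flat top 70 mm high, 75 mm deep, carries the latch. Lid behind it: 228 mm wide, closed top face at z = 131 mm, front edge at x = -75 mm.
- latch_grip (a point): Middle of the top edge of the latch's black upright grip, 102 mm above the table: grip 26 mm (x) by 14 mm (y), standing 25 mm above the steel plate (40 mm wide) it is fixed to. Pinch it along the centrifuge's y from above. A 4 mm steel upright, as tall as the grip, stands 21 mm behind the grip's middle.
- latch (a joint): Slide of the latch along the centrifuge's +y (to its left), m: 0 locked (right-hand end), 0.044 open (left-hand end). About 2 N of friction, stays where left. Its steel bolt lies over the lid's lug and holds the lid shut until about 0.032.
- lid_hinge (a point): Middle of the lid's hinge line, at x = 125, y = 0, z = 122 mm in the centrifuge's frame; the hinge axis is the centrifuge's y.
- handle_mid (a point): Middle of the handle's round bar, 12 mm thick and 86 mm long along y between two black posts, axis 34 mm above the lid's top face. With the lid shut it lies 174 mm in front of and 43 mm above the hinge line; it turns with the lid about the hinge. A gripper pointing down can pinch the bar across (fingers fore and aft) and keep pointing down while the lid turns about the bar.
- handle_sleeve: The handle's steel bar itself, 12 mm thick, 86 mm long between the posts, origin at its middle; it spins freely about its own length (y) in the black posts, so its x and z axes mean nothing.
- lid (a joint): Lid angle about the hinge, rad: 0 shut, grows as the front rises, 1.40 upper stop. Over-centre gas strut: below the balance point at 0.90 rad (52 degrees) the lid falls shut, above it the strut throws it open. Push needed at the handle: about 7 N to start, falling steadily to 0 at 0.90; about 1 N downward holds it back at 1.05. Lightly damped: it must be held all the way.
- timer: Bystander: white table timer 66x66x19 mm in front of the centrifuge, origin under its middle.
- dropper_green: Bystander: small white dropper bottle with a long nozzle cap, 27 mm across, 74 mm tall, right of the centrifuge.
- vial_1: Bystander: clear vial with black cap, 33 mm across, 58 mm tall, left of the centrifuge.
- small_jar: Bystander: small open clear jar, 42 mm across, 43 mm tall, left of the centrifuge behind the vial.

How it is judged:
By the outcome, as a careful person would: the job done as asked, in the order asked, and still so for the second after the job is handed in, while the arm keeps its last pose, push and grip.
It also fails if it takes over 50 s, if anything falls off the work surface, if the arm or the gripper's body presses on something with over 40 N, if the wrist force passes 120 N, or if a joint passes its speed limit or range.

### The arm

A 6-joint arm with a two-finger parallel gripper is mounted at the origin on a cart in front of the work surface, level with it; the furniture and walls round the work are solid. World frame = base frame: x ahead of the robot, y to its left, z up, the work surface at z = 0. Lengths are in m, angles in rad, forces in N, time in s.
With the tool pointing down it reaches from about 0.325 to 0.925 m from the base axis. Payload 3.1 kg.
Tool frame: the origin (TCP) lies midway between the tips of the shut fingers; the grasp point (between the pads) lies 19 mm behind it; z points along the fingers, y is the line along which they close (so a half turn about z gives the same grasp; the last joint's range is limited). The gripper opens to 85 mm and grips with 20 to 120 N. Pads are 22 mm wide; open, the fingers measure 114 mm over their backs; the gripper's body (76 mm by 85 mm) begins 54 mm behind the grasp point. The pads swing forward as they close: fully open they stand 13 mm farther back than shut.
Start: joints at [-1.432, 0.217, 1.613, -0, 1.311, -0.112], TCP at [0.155, -0.605, 0.231] pointing down, gripper open.
Joint ranges: [-2.75, 2.75], [-0.78, 2.1], [0.31, 2.55], [-1.13, 4.27], [0.13, 2.63], [-2.58, 2.58]. Speed limits (rad/s): [2.79, 2.79, 3.14, 3.14, 3.14, 3.14].

### API

Orientations are given as a 3x3 rotation matrix whose columns are the frame's x, y, z axes.
In Python, from rig import ctrl, cams, models gives the robot as it stands.
- The arm moves only by the tool send_rows, never from a script. Its argument "series" is a list of rows, each a list of 5 numbers: the closure in counts, from 0 (fully open) to 255 (shut), then the shift along the tool's x, y, z in m, then the turn about the tool's z in rad. In form: [[jaw, tx, ty, tz, turn], ...]. A call has 1 to 8 rows; each row is the pose to reach, as a shift and turn from the pose commanded when the call began, along the tool's axes at that moment; what a row does not reach only later rows make up. A row lasts 1/8 s, in which the tool goes at most 62.5 mm and 10.7 degrees, less where a joint would pass 70% of its speed; a pose out of reach is approached as far as the arm can. A call with a gripper value outside its range is refused whole. The fingers move at their own pace and stop on an object; "squeeze" is the grip in N (left out, the last holds). Time passes only in rows, so rows that repeat a pose let the fingers close. It gives the time, the measured TCP pose, the force, the opening and the grip force at its end, in the units of the state.
- ctrl.sense(): the state, without advancing time (a new reading comes with each control period).
- cams.grab_frame(name): name is "scene" or "top" or "wrist"; returns a dict with "frame" (420x560x3 uint8, blue, green, red), "intrinsics" (3x3 intrinsics, pixels), "D" ([k1, k2, p1, p2, k3] as OpenCV has them; the pictures are not rectified), "R" (3x3) and "t" (3): a world point X has camera coordinates R X + t. Camera axes: x right, y down, z forward; pixel columns grow to the right and rows downward; lengths in m; the calibration is good to about 2 mm. A picture is of the moment at which its call begins. There is no depth.
- ctrl.close_job(): hands the job in; it is judged then, once.
Trained networks look in a picture, given as the dict that the camera call returned (one of the last four; its "shot" number tells which), for a name from the list of things; names that differ only in an ending like _2 or _b are one class to them, and where a whole thing is asked for, a point or a joint stands for the part that bears it (a point fixed in the world has none). Each returns a list of dicts, best first, with "confidence" (0 to 1); they miss things now and then, are a little off and sometimes report something else, mostly with a low value. They report only what shows in the picture. A call takes as long as a camera call.
- models.search_frame(picture, label): "extent" ([left, top, right, bottom] in pixels, round what is visible of it).
The state is a dict: "time": time; "joints": joint angles; "dq": joint speeds; "joint_efforts": joint torques, N m; "position": TCP position; "tcp_rot": TCP orientation; "wrist_force": force on the tool from outside, world axes, zero at the start; "ft_torque": the same for the moment, N m; "width": opening from 0.0 (shut) to 1.0 (fully open); "finger_force": force on a finger pad.
Only numpy, scipy, OpenCV 4.12 (cv2) and the standard library are available. Lean on these libraries where they do the work, as an engineer would, in place of code of your own. Each camera call takes 0.05 s, during which the arm holds its last target. There are 200 camera calls.

## Working session

There is one attempt and no reset: what is moved stays moved. The work goes in short steps, Python scripts to look and compute and a tool call to move; the robot and the scene stay as the last step left them, time stands still between calls to the robot, and variables do not carry over. Pictures are saved under pics/ and viewed, at most 10 in all, crops included, and the job is handed in when it is done.

Besides the shell and the picture viewer there is one more tool, called after ">>>" as name(argument=value, ...), one argument or row to a line, values as JSON. send_rows: Moves the arm, as the interface text tells. Its arguments: {"type":"object","properties":{"series":{"type":"array"},"squeeze":{"type":"number"}},"required":["series"]}

```bash
mkdir -p pics
python3 - <<'E'
from rig import ctrl,cams,models
import cv2,numpy as np
s=ctrl.sense();print(s['time'],s['position'],np.round(s['tcp_rot'],3))
ims=[]
for n in("scene","top"):
    p=cams.grab_frame(n);ims.append(p["frame"]);cv2.imwrite(f"pics/{n}0.png",p["frame"])
    print(n,p["intrinsics"],p["D"],np.round(p["R"],3),p["t"])
    for l in("centrifuge","latch_grip","handle_sleeve","handle_mid","lid_hinge","timer","dropper_green","vial_1","small_jar"):
        try:
            for d in models.search_frame(p,l)[:1]: print(l,np.round(d["extent"]),round(d["confidence"],2))
        except Exception as e: print(l,e)
E
```

```text
0.0 [ 0.15501299 -0.60462695  0.22993841] [[ 0.969  0.248 -0.   ]
 [ 0.248 -0.969  0.002]
 [ 0.    -0.002 -1.   ]]
scene [[510.29547461   0.         282.27682045]
 [  0.         510.29547461 209.66813231]
 [  0.           0.           1.        ]] [-0.07448029  0.          0.          0.          0.        ] [[-0.83  -0.558  0.009]
 [-0.431  0.629 -0.647]
 [ 0.356 -0.54  -0.763]] [0.56877296 0.22098715 1.02314777]
centrifuge [191. 144. 360. 301.] 0.82
latch_grip [312. 211. 341. 244.] 0.81
handle_sleeve [289. 182. 312. 209.] 0.53
handle_mid [204. 149. 335. 251.] 0.64
lid_hinge [201. 148. 334. 253.] 0.73
timer [353. 238. 389. 268.] 0.86
vial_1 [245. 267. 258. 299.] 0.79
small_jar [215. 255. 238. 286.] 0.83
top [[482.90107776   0.         280.28228859]
 [  0.         482.90107776 208.26315625]
 [  0.           0.           1.        ]] [0.02643425 0.         0.         0.         0.        ] [[ 0.021 -1.     0.022]
 [-0.998 -0.022 -0.054]
 [ 0.055 -0.021 -0.998]] [0.12897248 0.5654799  0.94894969]
centrifuge [212. 108. 342. 270.] 0.58
latch_grip [275. 229. 301. 258.] 0.68
handle_sleeve [252. 208. 307. 217.] 0.58
handle_mid [210. 110. 345. 229.] 0.63
lid_hinge [212. 114. 345. 234.] 0.66
timer [292. 270. 330. 311.] 0.88
dropper_green [348. 204. 360. 217.] 0.48
vial_1 [191. 200. 212. 214.] 0.81
small_jar [193. 164. 210. 185.] 0.95
```

View pics/scene0.png

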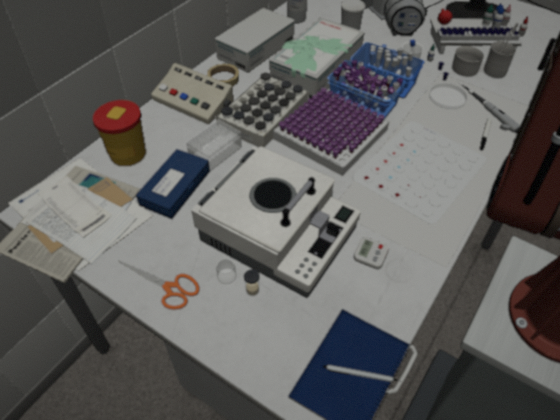

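View pics/top0.png

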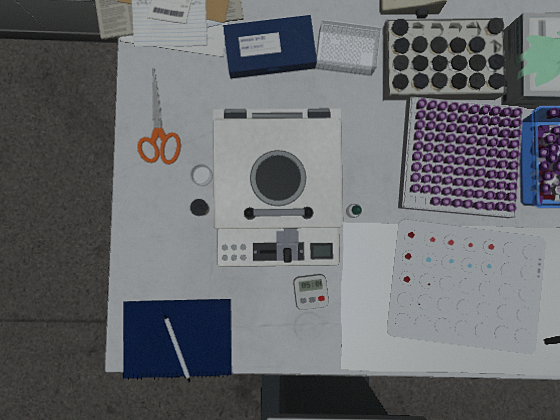

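The overhead view shows the centrifuge nearly square to the base. The handle posts are at about (249,213) and (308,213), and the black latch grip is near (287,254). I'll zoom in for detail and compute the positions.

```bash
cat > h.py <<'E'
from rig import ctrl,cams,models
import cv2,numpy as np
def px2w(p,uv,z):
    n=cv2.undistortPoints(np.array([[uv]],float),p["intrinsics"],np.array(p["D"]))[0,0]
    R=np.array(p["R"]);d=R.T@np.array([*n,1]);c=-R.T@np.array(p["t"])
    return c+d*(z-c[2])/d[2]
def w2px(p,X):
    R=np.array(p["R"]);return cv2.projectPoints(np.array([X],float),cv2.Rodrigues(R)[0],np.array(p["t"]),p["intrinsics"],np.array(p["D"]))[0][0,0]
E
python3 - <<'E'
from h import *
p=cams.grab_frame("top")
for n,uv,z in(("postL",(249,213),.165),("postR",(308,213),.165),("bar",(279.5,212.5),.165),("grip",(287,254),.102),("lidTL",(215,111),.131),("lidTR",(341,110),.131),("conFL",(218,265),.07),("conFR",(339,265),.07),("dropper",(354,210),.07)):
    print(n,np.round(px2w(p,uv,z),4))
cv2.imwrite("pics/topc.png",cv2.resize(p["frame"][190:280,205:365],None,fx=5,fy=5,interpolation=cv2.INTER_CUBIC))
E
```

```text
postL [0.5451 0.1967 0.165 ]
postR [0.5473 0.0976 0.165 ]
bar [0.5471 0.1455 0.165 ]
grip [0.4755 0.1292 0.102 ]
lidTL [0.7252 0.2624 0.131 ]
lidTR [0.733  0.0397 0.131 ]
conFL [0.4513 0.256  0.07  ]
conFR [0.4557 0.0304 0.07  ]
dropper [0.5593 0.0036 0.07  ]
```

View pics/topc.png

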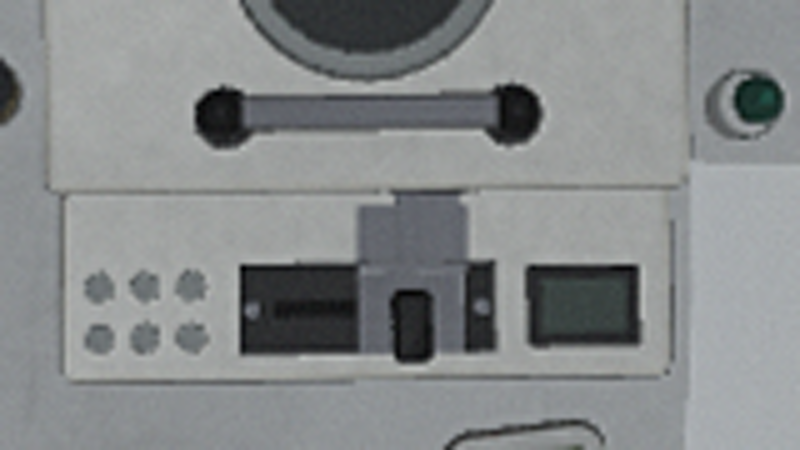

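The crop shows the grip top centred near full-image pixel (287.4,255), which is about (0.474, 0.129). The bar's middle is at about (0.546, 0.147), and the yaw is about 0.025. I'll approach above the latch.

>>> send_rows(
  series=[
    [0, 0.03, -0.038, 0, 0],
    [30, 0.067, -0.086, 0, 0],
    [60, 0.105, -0.135, 0, 0],
    [100, 0.143, -0.184, 0, 0],
    [100, 0.181, -0.233, 0, 0],
    [100, 0.219, -0.282, 0, 0],
    [100, 0.257, -0.331, 0, 0],
    [100, 0.295, -0.379, 0, 0],
  ],
)

```text
time: 2.05
position: [0.3474, -0.1634, 0.2318]
tcp_rot: [[0.969, 0.247, 0.002], [0.247, -0.969, -0.001], [0.001, 0.001, -1.0]]
wrist_force: [0.7, -0.8, -0.4]
width: 0.606
finger_force: 0.0
```

>>> send_rows(
  series=[
    [100, 0.037, -0.048, 0, 0.05],
    [100, 0.074, -0.096, 0, 0.1],
    [100, 0.111, -0.144, 0, 0.15],
    [100, 0.148, -0.192, 0, 0.2],
    [100, 0.18, -0.232, 0, 0.226],
    [100, 0.196, -0.253, 0.03, 0.226],
    [100, 0.196, -0.253, 0.05, 0.226],
    [100, 0.196, -0.253, 0.05, 0.226],
  ],
)

```text
time: 3.05
position: [0.4722, 0.1288, 0.1793]
tcp_rot: [[1.0, 0.026, -0.005], [0.026, -1.0, -0.001], [-0.005, 0.001, -1.0]]
wrist_force: [0.1, -1.1, -0.4]
width: 0.604
finger_force: 0.0
```

Run:
```python
from h import *
s=ctrl.sense();print(s['time'],s['position'],np.round(s['tcp_rot'],3).tolist(),s['width'],s['wrist_force'])
p=cams.grab_frame("wrist");cv2.imwrite("pics/w1.png",p["frame"])
for l in("latch_grip","handle_sleeve"):
    for d in models.search_frame(p,l)[:2]: print(l,np.round(d["extent"]),round(d["confidence"],2))
for n,X in(("grip",(.474,.1285,.102)),("bar",(.546,.147,.165)),("tcp",s['position'])): print(n,w2px(p,X))
np.savez("w1.npz",R=p["R"],t=p["t"],K=p["intrinsics"],D=p["D"])
```

```text
3.05 [0.47221531 0.12882007 0.17933243] [[1.0, 0.026, -0.005], [0.026, -1.0, -0.001], [-0.005, 0.001, -1.0]] 0.6040755632251023 [ 0.07395801 -1.0711769  -0.39101879]
latch_grip [247. 164. 301. 234.] 0.59
handle_sleeve [157. 106. 329. 136.] 0.97
handle_sleeve [ 60.   0. 438. 231.] 0.17
grip [276.81660369 218.29900965]
bar [244.87040537 123.52431929]
tcp [276.29471806 266.25341517]
```

View pics/w1.png

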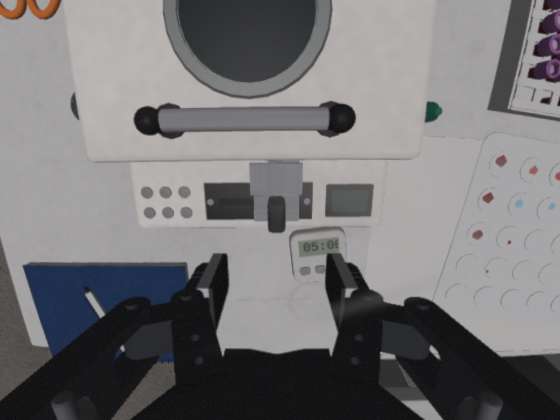

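The wrist view shows the grip's dark top at about (277,214), against a predicted (277,218). The bar's middle is at (245,120), against a predicted (245,123.5). Both agree to about 3 mm, so I'll descend and pinch.

>>> send_rows(
  series=[
    [100, 0.003, 0, 0.03, 0],
    [100, 0.003, 0, 0.06, 0],
    [100, 0.003, 0, 0.085, 0],
    [100, 0.003, 0, 0.097, 0],
    [255, 0.003, 0, 0.097, 0],
    [255, 0.003, 0, 0.097, 0],
    [255, 0.003, 0, 0.097, 0],
    [255, 0.003, 0, 0.097, 0],
  ],
  squeeze=40,
)

```text
time: 4.2
position: [0.4783, 0.1288, 0.0859]
tcp_rot: [[1.0, 0.025, 0.003], [0.025, -1.0, 0.0], [0.003, -0.0, -1.0]]
wrist_force: [-0.7, 0.3, 6.2]
width: 0.154
finger_force: 42.2
```

Pinched at a width of 13 mm. Next I'll slide the latch left.

>>> send_rows(
  series=[
    [255, 0, -0.006, -0.001, 0],
    [255, 0, -0.013, -0.001, 0],
    [255, 0, -0.02, -0.001, 0],
    [255, 0, -0.027, -0.001, 0],
    [255, 0, -0.034, -0.001, 0],
    [255, 0, -0.041, -0.001, 0],
    [255, 0, -0.046, -0.001, 0],
    [255, 0, -0.047, -0.001, 0],
  ],
)

```text
time: 5.2
position: [0.4769, 0.1679, 0.0859]
tcp_rot: [[1.0, 0.03, 0.001], [0.031, -0.999, -0.018], [0.0, 0.018, -1.0]]
wrist_force: [4.0, -29.0, 8.6]
width: 0.155
finger_force: 42.7
```

>>> send_rows(
  series=[
    [255, 0, 0, 0, 0],
    [255, 0, 0.003, 0, 0],
    [0, 0, 0.003, 0, 0],
    [0, 0, 0.003, 0, 0],
    [0, 0, 0.003, -0.03, 0],
    [0, -0.01, 0.003, -0.07, 0],
    [0, -0.03, 0.003, -0.11, 0],
    [0, -0.05, 0.003, -0.15, 0],
  ],
)

```text
time: 6.2
position: [0.4237, 0.1724, 0.2353]
tcp_rot: [[1.0, 0.026, -0.004], [0.026, -1.0, 0.001], [-0.004, -0.001, -1.0]]
wrist_force: [0.0, -1.2, -0.3]
width: 0.999
finger_force: 0.0
```

Run:
```python
from h import *
s=ctrl.sense();print(s['time'],s['position'],np.round(s['tcp_rot'],3).tolist(),s['width'],s['wrist_force'])
p=cams.grab_frame("wrist");cv2.imwrite("pics/w2.png",p["frame"])
for l in("latch_grip","handle_sleeve"):
    for d in models.search_frame(p,l)[:1]:
        e=d["extent"];print(l,np.round(e),round(d["confidence"],2))
        print(px2w(p,((e[0]+e[2])/2,(e[1]+e[3])/2),.165))
for X in((.475,.1285,.102),(.474,.1725,.102),(.548,.147,.165)):print(w2px(p,X))
```

```text
6.2 [0.42365581 0.17235592 0.23526995] [[1.0, 0.026, -0.004], [0.026, -1.0, 0.001], [-0.004, -0.001, -1.0]] 0.9985334962149376 [ 0.02551823 -1.17518918 -0.30662627]
latch_grip [258. 101. 307. 168.] 0.91
[0.4903007 0.169743  0.165    ]
handle_sleeve [254.  38. 385.  60.] 0.59
[0.54663229 0.14693197 0.165     ]
[324.9858714  150.26638748]
[277.81594875 149.98700381]
[319.61712025  46.92589736]
```

View pics/w2.png

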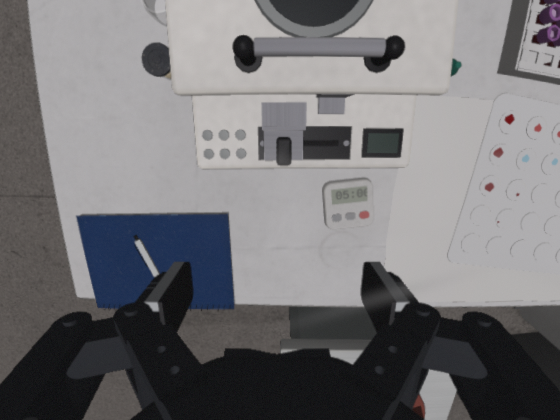

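The grip is now at u≈284, where fully open was predicted at 278, so the slide may be a few mm short. I'll check from the top camera.

Run:
```python
from h import *
p=cams.grab_frame("top")
c=cv2.resize(p["frame"][190:280,205:365],None,fx=5,fy=5,interpolation=cv2.INTER_CUBIC)
cv2.imwrite("pics/topc2.png",c)
o=cv2.imread("pics/topc.png")
for im in(o,c): print(im[345:355,200:520:8].mean((0,2)).astype(int).tolist())
print([px2w(p,(205+x/5,190+y/5),.102)[1].round(4) for x,y in((413,325),(340,325),(300,325))])
```

```text
[136, 166, 162, 159, 168, 83, 51, 53, 53, 52, 53, 53, 54, 61, 58, 58, 58, 59, 59, 58, 96, 104, 105, 109, 84, 24, 38, 33, 20, 53, 127, 112, 116, 90, 67, 81, 81, 118, 165, 157]
[146, 177, 172, 170, 178, 89, 54, 95, 109, 112, 115, 82, 33, 42, 34, 19, 68, 113, 107, 111, 112, 53, 61, 64, 75, 74, 74, 74, 75, 74, 76, 74, 75, 76, 75, 86, 88, 126, 178, 169]
[np.float64(0.1281), np.float64(0.1544), np.float64(0.1688)]
```

View pics/topc2.png

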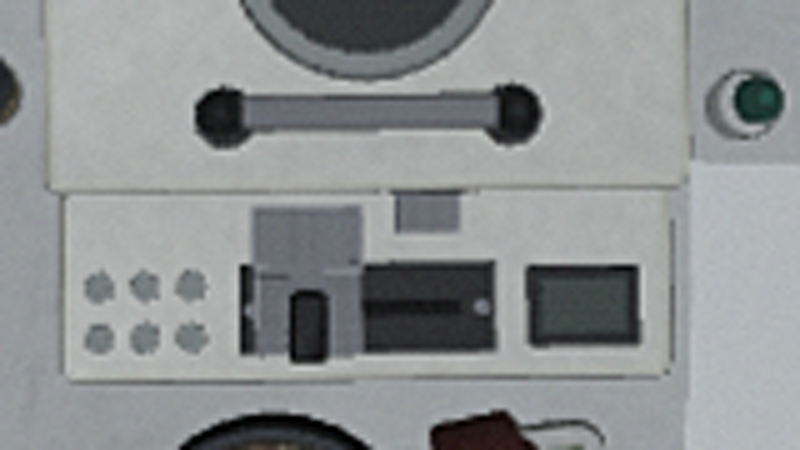

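The plate is within 12 crop px (about 4 mm) of the track's left end. The track is symmetric about a 44 mm travel, and the slide stopped hard at 29 N, so the latch is at its stop. The lug at (428,212) is fully clear. Next I'll turn and go above the handle.

>>> send_rows(
  series=[
    [50, 0.015, 0.004, 0, -0.18],
    [100, 0.03, 0.007, 0, -0.36],
    [100, 0.045, 0.011, 0, -0.54],
    [100, 0.06, 0.014, 0, -0.72],
    [100, 0.08, 0.018, 0, -0.9],
    [100, 0.1, 0.022, 0, -1.08],
    [100, 0.115, 0.026, 0, -1.26],
    [100, 0.123, 0.029, 0, -1.44],
  ],
)

```text
time: 7.4
position: [0.5488, 0.1455, 0.2318]
tcp_rot: [[0.1, 0.995, -0.006], [0.995, -0.1, -0.0], [-0.001, -0.006, -1.0]]
wrist_force: [-0.6, 1.0, 1.3]
width: 0.605
finger_force: 0.0
```

>>> send_rows(
  series=[
    [100, 0, 0, 0, -0.13],
    [100, 0, 0, 0, -0.13],
    [100, 0, 0, 0, -0.13],
  ],
)

```text
time: 7.78
position: [0.5487, 0.1457, 0.2336]
tcp_rot: [[-0.022, 1.0, -0.003], [1.0, 0.022, -0.0], [-0.0, -0.003, -1.0]]
wrist_force: [-0.1, 0.2, 0.4]
width: 0.601
finger_force: 0.0
```

Run:
```python
from h import *
s=ctrl.sense();print(s['time'],s['joints'],s['position'],np.round(s['tcp_rot'],3).tolist(),s['width'],s['wrist_force'])
p=cams.grab_frame("wrist");cv2.imwrite("pics/w3.png",p["frame"])
for d in models.search_frame(p,"handle_sleeve")[:1]:
        e=d["extent"];print(np.round(e),round(d["confidence"],2),px2w(p,((e[0]+e[2])/2,(e[1]+e[3])/2),.165))
print(w2px(p,(.547,.147,.165)))
```

```text
7.775 [1.35716647e-01 9.58280792e-02 1.74651698e+00 3.13248903e-04
 1.30229349e+00 1.13291468e-01] [0.5486911  0.14566958 0.2335777 ] [[-0.022, 1.0, -0.003], [1.0, 0.022, -0.0], [-0.0, -0.003, -1.0]] 0.6008840642827573 [-0.09907901  0.15185514  0.40158928]
[267. 164. 284. 277.] 0.97 [0.54790027 0.14884061 0.165     ]
[274.47084901 222.55494096]
```

View pics/w3.png

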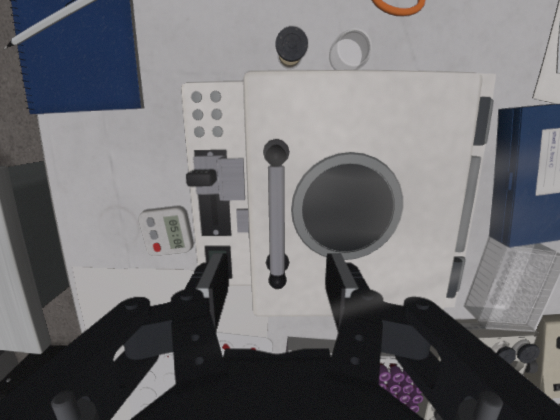

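The bar is centred between the fingers at u≈277 and runs vertically in the image. I'll descend and grasp it.

>>> send_rows(
  series=[
    [100, 0.002, 0, 0.025, 0],
    [100, 0.002, 0, 0.05, 0],
    [100, 0.002, 0, 0.072, 0],
    [100, 0.002, 0, 0.083, 0],
    [255, 0.002, 0, 0.083, 0],
    [255, 0.002, 0, 0.083, 0],
    [255, 0.002, 0, 0.083, 0],
    [255, 0.002, 0, 0.083, 0],
  ],
  squeeze=60,
)

```text
time: 8.88
position: [0.5484, 0.1476, 0.1534]
tcp_rot: [[-0.024, 1.0, -0.003], [1.0, 0.024, -0.0], [-0.0, -0.003, -1.0]]
wrist_force: [-4.9, -0.0, 3.5]
width: 0.111
finger_force: 58.6
```

Run:
```python
from h import *
s=ctrl.sense();P=s['position'];R=s['tcp_rot'];print(s['time'],P,np.round(R,4).tolist(),s['width'],s['wrist_force'],s['finger_force'])
r=.17923;a0=np.arctan2(.043,.174);yaw=.024
for th in range(0,61,3):
    a=a0+np.radians(th);f=r*(np.cos(a0)-np.cos(a));u=r*(np.sin(a)-np.sin(a0))
    print(th,np.round(1000*R.T@np.array([f*np.cos(yaw),f*np.sin(yaw),u]),1))
```

```text
8.875 [0.54838833 0.14759903 0.15342799] [[-0.0243, 0.9997, -0.0027], [0.9997, 0.0243, -0.0001], [-0.0001, -0.0027, -1.0]] 0.11060442027635725 [-4.91197323 -0.03772614  3.46134119] 58.558183908462524
0 [0. 0. 0.]
3 [-0.   2.5 -9.1]
6 [ -0.    5.4 -18. ]
9 [ -0.    8.8 -26.7]
12 [ -0.   12.6 -35.3]
15 [ -0.   16.9 -43.6]
18 [ -0.   21.7 -51.7]
21 [ -0.   26.8 -59.6]
24 [ -0.   32.4 -67.1]
27 [ -0.   38.3 -74.4]
30 [ -0.   44.6 -81.4]
33 [ -0.   51.3 -88. ]
36 [ -0.   58.3 -94.2]
39 [  -0.    65.6 -100.1]
42 [  -0.    73.2 -105.6]
45 [  -0.    81.1 -110.7]
48 [  -0.    89.2 -115.3]
51 [  -0.    97.6 -119.5]
54 [  -0.   106.2 -123.3]
57 [  -0.   115.  -126.7]
60 [  -0.   123.9 -129.5]
```

Gripped, 9.4 mm wide on the bar. I'll lift along the arc.

>>> send_rows(
  series=[
    [255, 0, 0.0025, -0.009, 0],
    [255, 0, 0.0055, -0.018, 0],
    [255, 0, 0.009, -0.0265, 0],
    [255, 0, 0.0125, -0.0355, 0],
    [255, 0, 0.017, -0.0435, 0],
    [255, 0, 0.0215, -0.0515, 0],
    [255, 0, 0.027, -0.0595, 0],
    [255, 0, 0.0325, -0.067, 0],
  ],
)

```text
time: 9.88
position: [0.5808, 0.1486, 0.2205]
tcp_rot: [[-0.024, 1.0, -0.004], [1.0, 0.024, 0.0], [0.001, -0.004, -1.0]]
wrist_force: [-6.2, 1.9, -0.3]
width: 0.111
finger_force: 59.3
```

>>> send_rows(
  series=[
    [255, 0, 0.006, -0.0075, 0],
    [255, 0, 0.012, -0.0145, 0],
    [255, 0, 0.019, -0.021, 0],
    [255, 0, 0.026, -0.027, 0],
    [255, 0, 0.033, -0.033, 0],
    [255, 0, 0.041, -0.0385, 0],
    [255, 0, 0.0485, -0.0435, 0],
    [255, 0, 0.057, -0.048, 0],
  ],
)

```text
time: 10.88
position: [0.6404, 0.1506, 0.2698]
tcp_rot: [[-0.024, 1.0, 0.003], [1.0, 0.024, 0.002], [0.002, 0.003, -1.0]]
wrist_force: [-3.9, 3.8, 5.7]
width: 0.114
finger_force: 59.8
```

Run:
```python
from h import *
s=ctrl.sense();print(s['time'],s['position'],s['wrist_force'],s['width'],s['ft_torque'],np.array(s['joints']).round(2))
p=cams.grab_frame("scene");cv2.imwrite("pics/s2.png",cv2.resize(p["frame"][90:330,150:430],None,fx=2.5,fy=2.5))
```

```text
10.875 [0.64036162 0.15059845 0.26982854] [-3.93476161  3.7632545   5.73505172] 0.11395868959177463 [0.60607563 0.5793138  0.09084803] [0.12 0.26 1.49 0.   1.39 0.1 ]
```

View pics/s2.png

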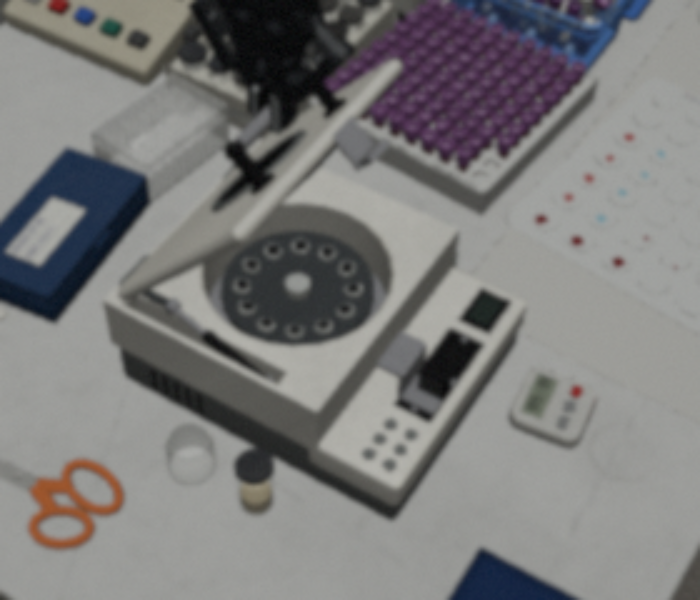

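The lid is up at about 48° and held by the bar, and the bystanders are untouched. I'll continue past the balance point to 60°.

>>> send_rows(
  series=[
    [255, 0, 0.004, -0.002, 0],
    [255, 0, 0.0085, -0.004, 0],
    [255, 0, 0.0125, -0.006, 0],
    [255, 0, 0.017, -0.008, 0],
    [255, 0, 0.0215, -0.01, 0],
    [255, 0, 0.026, -0.0115, 0],
    [255, 0, 0.03, -0.013, 0],
    [255, 0, 0.0345, -0.014, 0],
  ],
)

```text
time: 11.92
position: [0.6755, 0.1517, 0.2835]
tcp_rot: [[-0.024, 1.0, 0.006], [1.0, 0.024, 0.003], [0.002, 0.006, -1.0]]
wrist_force: [0.2, 5.7, 4.7]
width: 0.112
finger_force: 59.9
```

>>> send_rows(
  series=[
    [255, 0, 0.001, 0, 0],
    [255, 0, 0.001, 0, 0],
    [255, 0, 0.001, 0, 0],
    [255, 0, 0.001, 0, 0],
  ],
)

```text
time: 12.42
position: [0.6767, 0.1518, 0.2838]
tcp_rot: [[-0.024, 1.0, 0.007], [1.0, 0.024, 0.003], [0.003, 0.007, -1.0]]
wrist_force: [-0.6, 5.7, 6.1]
width: 0.116
finger_force: 59.9
```

Run:
```python
from h import *
s=ctrl.sense();P=s['position'];print(s['time'],P,s['wrist_force'],s['width'])
d=P-np.array([.5484,.1476,.1534]);a=np.arctan2(.043+d[2],.174-d[0]/np.cos(.024));print(np.degrees(a)-13.88,np.hypot(.043+d[2],.174-d[0]))
p=cams.grab_frame("scene");cv2.imwrite("pics/s3.png",cv2.resize(p["frame"][90:330,150:430],None,fx=2.5,fy=2.5))
```

```text
12.425 [0.67673062 0.15180421 0.28380566] [-0.63049564  5.66383554  6.09378177] 0.11628781263969622
61.37663898223547 0.1793187562324589
```

View pics/s3.png

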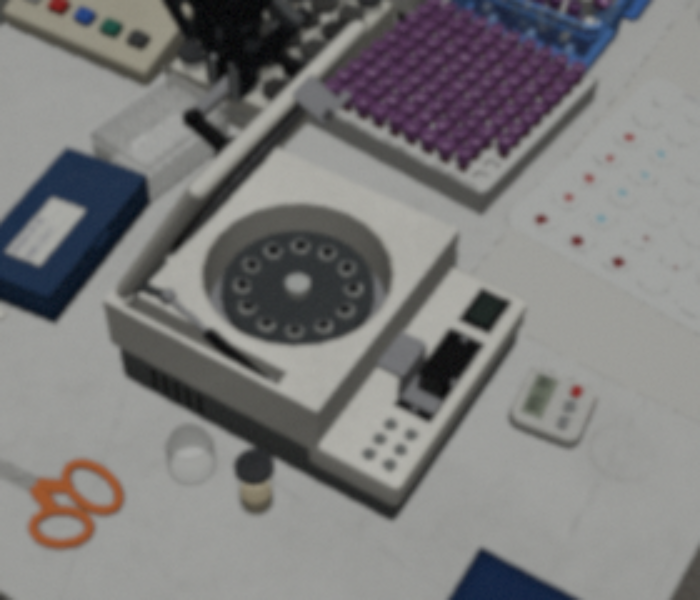

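The lid is at about 61° and the bar is still held. I'll ease it back to about 47°.

>>> send_rows(
  series=[
    [255, 0, -0.005, 0.001, 0],
    [255, 0, -0.01, 0.0028, 0],
    [255, 0, -0.0145, 0.0045, 0],
    [255, 0, -0.019, 0.0062, 0],
    [255, 0, -0.023, 0.008, 0],
    [255, 0, -0.0275, 0.01, 0],
    [255, 0, -0.0315, 0.012, 0],
    [255, 0, -0.0355, 0.014, 0],
  ],
)

```text
time: 13.48
position: [0.6397, 0.1506, 0.2695]
tcp_rot: [[-0.024, 1.0, 0.003], [1.0, 0.024, 0.002], [0.002, 0.003, -1.0]]
wrist_force: [-5.0, 4.1, 6.8]
width: 0.11
finger_force: 60.1
```

>>> send_rows(
  series=[
    [255, 0, -0.002, 0.001, 0],
    [255, 0, -0.004, 0.002, 0],
    [255, 0, -0.004, 0.002, 0],
    [255, 0, -0.004, 0.002, 0],
    [255, 0, -0.004, 0.002, 0],
    [255, 0, -0.004, 0.002, 0],
    [255, 0, -0.004, 0.002, 0],
    [255, 0, -0.004, 0.002, 0],
  ],
)

```text
time: 14.48
position: [0.6353, 0.1504, 0.2671]
tcp_rot: [[-0.024, 1.0, 0.001], [1.0, 0.024, 0.002], [0.002, 0.001, -1.0]]
wrist_force: [-4.8, 4.3, 6.3]
width: 0.115
finger_force: 60.1
```

Run:
```python
from h import *
s=ctrl.sense();P=s['position'];print(s['time'],P,s['wrist_force'],s['width'],s['finger_force'])
d=P-np.array([.5484,.1476,.1534]);a=np.arctan2(.043+d[2],.174-d[0]/np.cos(.024));print(np.degrees(a)-13.88,np.hypot(.043+d[2],.174-d[0]))
p=cams.grab_frame("scene");cv2.imwrite("pics/s4.png",cv2.resize(p["frame"][90:330,150:430],None,fx=2.5,fy=2.5))
```

```text
14.475 [0.63531859 0.15040774 0.26712211] [-4.83965738  4.26198494  6.29081914] 0.11462752152151028 60.06982862949371
47.06860097916482 0.17929024210312616
```

View pics/s4.png

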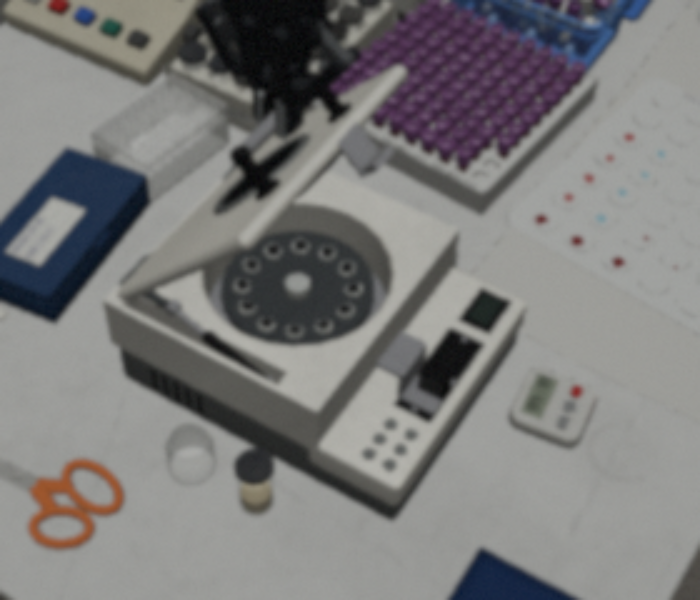

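The lid is held at about 47°, the grip is firm, and the bystanders are where they stood. Handing in.

```bash
python3 -c "
from rig import ctrl;print(ctrl.close_job())"
```

```text
the job is handed in; nothing more can be done
None
```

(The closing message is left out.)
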